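# Tip a carton over and square it to the labelling stop

### The arm

A 6-joint arm with a two-finger parallel gripper is mounted at the origin on the work surface. World frame = base frame: x ahead of the robot, y to its left, z up, the work surface at z = 0. Lengths are in mm, angles in rad, forces in N, time in s.
With the tool pointing down it reaches from about 325 to 850 mm from the base axis. Payload 4.4 kg.
Tool frame: the origin (TCP) lies midway between the tips of the shut fingers; the grasp point (between the pads) lies manip.grip_depth behind it (manip.grip_depth is the distance from the TCP to the grasp point, in mm); z points along the fingers, y is the line along which they close (so a half turn about z gives the same grasp; the last joint's range is limited). The gripper opens to 94 mm and grips with 3 to 60 N. Pads are 16 mm wide; open, the fingers measure 119 mm over their backs; the gripper's body (75 mm by 177 mm) begins 78 mm behind the grasp point.
Start: joints at [-1.288, 0.207, 1.542, -0, 1.393, -0.15], TCP at [241.673, -521.748, 174.747] pointing down, gripper open.
Joint ranges: [-2.73, 2.73], [-0.86, 2.22], [0.23, 2.46], [-1.11, 4.25], [0.08, 2.63], [-2.82, 2.82]. Speed limits (rad/s): [2.79, 2.79, 3.14, 3.14, 3.14, 3.14].

### API

Orientations are given as a unit quaternion [w, x, y, z].
In Python, from cell import sense, eyes, close_job, manip gives the robot as it stands.
- The arm moves only by the tool move_arm, never from a script. Its argument "motion" is one flat list of numbers, 7 for each row, row after row: the shift along the tool's x, y, z in mm, then the turn, a rotation vector about the tool's x, y, z in rad, then the opening, from 0 (shut) to 1 (fully open). A call has 1 to 12 rows; each row is the pose to reach, as a shift and turn from the pose commanded when the call began, along the tool's axes at that moment; what a row does not reach only later rows make up. A row lasts 1/12 s, in which the tool goes at most 41.7 mm and 7.16 degrees, less where a joint would pass 70% of its speed; a pose out of reach is approached as far as the arm can. A call with a gripper value outside its range is refused whole. The fingers move at their own pace and stop on an object; "squeeze" is the grip in N (left out, the last holds). Time passes only in rows, so rows that repeat a pose let the fingers close. It gives the time, the measured TCP pose, the force, the opening and the grip force at its end, in the units of the state.
- sense(): the state, without advancing time (a new reading comes with each control period).
- eyes.read_camera(name): name is "side" or "top"; returns (picture, depth): 480x640x3 uint8, blue, green, red; 480x640 float32, mm along the optical axis (not along the pixel's ray), 0 where there is no reading.
- eyes.camera_params(name): a dict with "fx", "fy", "cx", "cy" (pixels), "T" (4x4, takes a point from camera to world coordinates). Camera axes: x right, y up, looking along -z (the intrinsics and any distortion apply to the point x, -y, -z); pixel columns grow to the right and rows downward; lengths in mm; the calibration is good to about 2 mm. A picture is of the moment at which its call begins. camera_params takes no time and is no camera call.
- close_job(): hands the job in; it is judged then, once.
The state is a dict: "t": time; "joint_positions": joint angles; "qd": joint speeds; "joint_efforts": joint torques, N m; "eef_pos": TCP position; "tcp_rot": TCP orientation; "wrist_force": force on the tool from outside, world axes, zero at the start; "wrist_torque": the same for the moment, N m; "finger_gap": finger opening in mm; "grasp_force": force on a finger pad.
Only numpy, scipy, OpenCV 4.12 (cv2) and the standard library are available. Lean on these libraries where they do the work, as an engineer would, in place of code of your own. Each camera call takes 0.05 s, during which the arm holds its last target. There are 200 camera calls.

### The job

Push over the tall white carton that stands alone in front of you so that it falls flat with its taped top end towards the metal stop bar, then push it along the table until the whole of its top end is flush against the bar. Only push it, never pick it up, and leave the bottle, basket, cash box and tape dispenser where they stand.

Things in the scene. Friction and masses are not known exactly. Their poses are not given: they have to be found in the camera images.
- carton: Tall plain rigid white carton, loose, upright at the start: 105 mm along its x, 75 mm along its y, 210 mm tall along its z; 0.35 to 0.7 kg. Origin at the centre of its underside, z axis towards the taped top. At the start its +y or -y face (broad, 105 mm wide) looks towards the stop bar to within about 15 degrees. Lying on a broad face it is 75 mm high.
- carton_top (a point): Centre of the carton's 105 x 75 mm top end, which has a strip of brown tape across it.
- carton_middle (a point): Middle of the carton and its centre of mass, 105 mm from either end. Pushed level near its top, the carton tips about its far lower edge with little sliding, passes its balance at about 20 degrees of lean and then falls over by itself.
- carton_foot (a point): Centre of the carton's underside, the plain end.
- stop_bar: Aluminium bar fixed to the table: 220 mm long along its x, 16 mm thick along its y, 50 mm high; a low foot (6 mm high) beyond each end, 278 mm over all. Origin at the centre of its underside. The long face (y = +8 or -8 mm) that looks towards the carton is used. It is to the robot's left or right, 320 to 400 mm from the carton, which stands within 20 mm of the bar's centre line square to it.
- bottle: Bystander: amber bottle, 66 mm across, 210 mm tall, standing loose on the far side of the work; origin at the centre of its underside.
- basket: Bystander: shallow red plastic basket, 130 x 190 mm (x, y), 55 mm high, loose; origin at the centre of its underside.
- cash_box: Bystander: grey steel box 124 x 174 mm (x, y), 80 mm high, with a small handle on top up to 96 mm, loose; origin at the centre of its underside.
- tape_dispenser: Bystander: black desk tape dispenser with a roll, 54 x 120 mm (x, y), 84 mm high, loose, on the robot's side of the work; origin at the centre of its underside.
There are look-alikes about, which are no part of the job. Leave any blue or yellow look-alike of the carton alone.

How it is judged:
By the outcome, as a careful person would: the job done as asked, in the order asked, and still so for the second after the job is handed in, with the robot touching nothing.
It also fails if it takes over 48 s, if anything falls off the work surface, if the arm or the gripper's body presses on something with over 40 N, if the wrist force passes 120 N, or if a joint passes its speed limit or range.

## Working session

There is one attempt and no reset: what is moved stays moved. The work goes in short steps, Python scripts to look and compute and a tool call to move; the robot and the scene stay as the last step left them, time stands still between calls to the robot, and variables do not carry over. Pictures are saved under pics/ and viewed, at most 10 in all, crops included, and the job is handed in when it is done.

Besides the shell and the picture viewer there is one more tool, called after "Request:" as name(argument=value, ...), one argument or row to a line, values as JSON. move_arm: Moves the arm, as the interface text tells. Its arguments: {"type":"object","properties":{"motion":{"type":"array","items":{"type":"number"}},"squeeze":{"type":"number"}},"required":["motion"]}

```bash
mkdir -p pics; ls; python3 - <<'E'
from cell import sense, eyes, manip
import cv2, numpy as np
print(sense()); print(manip.grip_depth)
for n in("side","top"):
    p,d=eyes.read_camera(n); cv2.imwrite(f"pics/{n}0.png",p); np.save(f"pics/{n}0.npy",d); print(n,eyes.camera_params(n))
E
```

```text
pics
{'t': 0.0, 'joint_positions': array([-1.28747300e+00,  2.07399044e-01,  1.54292884e+00,  1.93129197e-06,
        1.39348255e+00, -1.50520696e-01]), 'qd': array([-0.00022299,  0.00063706,  0.00041562, -0.00191929, -0.00108217,
        0.00062691]), 'joint_efforts': array([-2.01944953e-03, -3.70885205e+01, -2.81415617e+01,  6.97065191e-02,
        3.64975550e-02, -1.78784344e-04]), 'eef_pos': array([ 241.44447223, -520.90438151,  173.61468896]), 'tcp_rot': array([-1.10650914e-03,  9.76563970e-01,  2.15224492e-01, -7.26294222e-05]), 'wrist_force': array([ 0.60075259,  0.21538726, -0.35499113]), 'wrist_torque': array([-0.00540412,  0.01206655,  0.01473484]), 'grasp_force': 0.0, 'finger_gap': 94.06451303757571}
18.8
side {'fx': 477.51741710975705, 'fy': 477.51741710975705, 'cx': 323.65959469312605, 'cy': 251.72997095569957, 'T': array([[-8.71542498e-01,  3.38290932e-01, -3.54926641e-01,
         4.67407232e+01],
       [-4.90315163e-01, -5.98099279e-01,  6.33930827e-01,
         9.00583070e+02],
       [ 2.17168231e-03,  7.26523570e-01,  6.87138113e-01,
         1.12945395e+03],
       [ 0.00000000e+00,  0.00000000e+00,  0.00000000e+00,
         1.00000000e+00]])}
top {'fx': 549.5580224284594, 'fy': 549.5580224284594, 'cx': 324.0641302854178, 'cy': 246.1134311416885, 'T': array([[ 2.45139767e-02,  9.90423374e-01, -1.35869806e-01,
         3.77088159e+02],
       [-9.99671155e-01,  2.53090538e-02,  4.12720889e-03,
         3.28381991e+00],
       [ 7.52642040e-03,  1.35723952e-01,  9.90718104e-01,
         1.55221166e+03],
       [ 0.00000000e+00,  0.00000000e+00,  0.00000000e+00,
         1.00000000e+00]])}
```

View pics/top0.png

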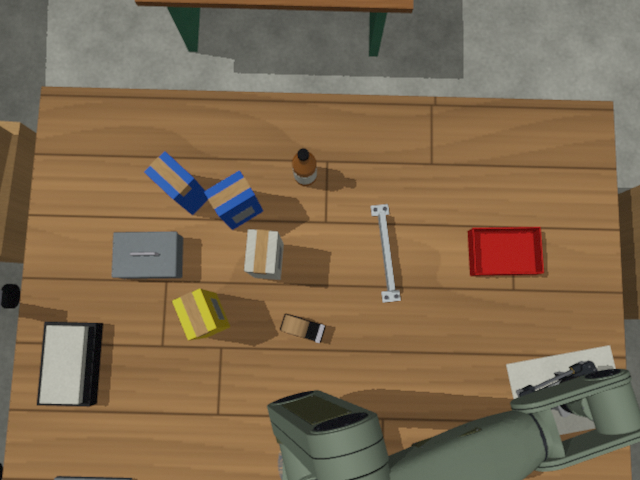

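View pics/side0.png

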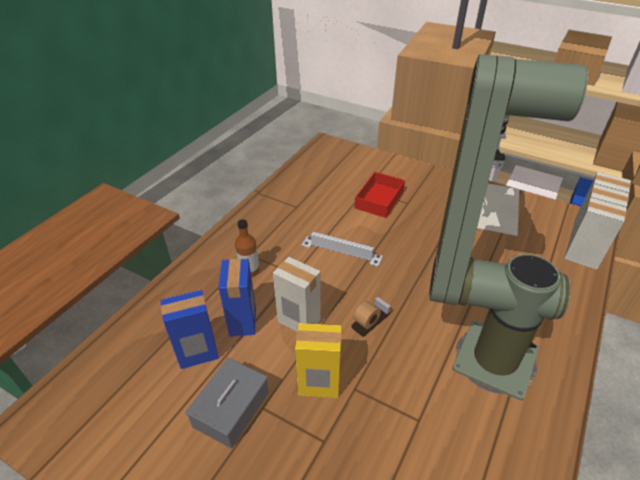

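The top view shows the white carton's top at about (263,252), with tape. The bar runs from (380,210) to (391,297), on the robot's right (-y). The blue carton at (235,200), the yellow carton at (200,313) and the cash box at (147,255) sit on the pushing side.

```bash
cat > h.py <<'E'
from cell import sense, eyes
import cv2, numpy as np
from scipy.spatial.transform import Rotation as R
def cloud(n,d):
    c=eyes.camera_params(n); v,u=np.mgrid[:480,:640]
    P=np.stack([(u-c['cx'])/c['fx']*d,-(v-c['cy'])/c['fy']*d,-d],-1)
    W=P@c['T'][:3,:3].T+c['T'][:3,3]; W[d==0]=np.nan
    return W
def rect(pts):
    (c,s,a)=cv2.minAreaRect(pts[:,:2].astype(np.float32)); return np.round(c,1),np.round(s,1),round(a,2)
def blob(W,seed,zlo,zhi,r=60):
    """connected component of pixels in height band near the seed pixel -> world rectangle"""
    m=((W[...,2]>zlo)&(W[...,2]<zhi)).astype(np.uint8)
    u,v=seed; k=np.zeros_like(m); k[max(v-r,0):v+r,max(u-r,0):u+r]=1
    n,l,st,ce=cv2.connectedComponentsWithStats(m*k)
    vv,uu=np.nonzero(l); i=np.argmin((uu-u)**2+(vv-v)**2); L=l[vv[i],uu[i]]
    p=W[l==L]; return p
E
python3 - <<'E'
from h import *
d=np.load('pics/top0.npy'); W=cloud('top',d)
print('table',np.nanmedian(W[380:400,200:260,2]))
for n,s,a,b in [('carton',(263,252),195,225),('bar',(386,253),40,60),('blueR',(235,190),195,230),('blueL',(172,172),195,230),('yellow',(195,315),195,230),('cash',(147,255),70,90),('disp',(300,325),20,100),('bottle',(303,155),100,230),('basket',(505,230),40,70)]:
    p=blob(W,s,a,b); print(n,len(p),*rect(p),'z',np.round(np.median(p[:,2]),1), 'corners',np.round(cv2.boxPoints(cv2.minAreaRect(p[:,:2].astype(np.float32)))).astype(int).tolist())
p,_=eyes.read_camera('top'); cv2.imwrite('pics/crop1.png',cv2.resize(p[180:330,150:420],None,fx=2.9,fy=2.9,interpolation=cv2.INTER_CUBIC))
E
```

```text
table -0.6502084552168981
carton 1315 [544.8 152.4] [ 75.7 106.5] 86.84 z 209.4 corners [[490, 118], [596, 112], [600, 187], [494, 193]]
bar 479 [ 575.5 -177.3] [220.3  17.3] 8.21 z 49.6 corners [[465, -184], [468, -202], [686, -170], [683, -153]]
blueR 1283 [687.9 237.2] [ 76.4 105.8] 33.0 z 209.4 corners [[627, 261], [685, 172], [749, 214], [691, 302]]
blueL 1276 [730.7 390.3] [109.3  74.8] 48.8 z 208.9 corners [[667, 374], [723, 325], [795, 407], [739, 456]]
yellow 1399 [387.1 308.4] [106.5  76.9] 25.48 z 209.4 corners [[323, 320], [356, 251], [452, 297], [419, 366]]
cash 2889 [545.  480.5] [123.9 176.3] 1.71 z 79.0 corners [[480, 567], [486, 391], [610, 394], [604, 570]]
disp 638 [358.7  50. ] [116.9  49.9] 73.73 z 71.3 corners [[318, 1], [366, -13], [399, 99], [351, 113]]
bottle 545 [790.   55.9] [57.9 64.4] 4.42 z 145.5 corners [[759, 86], [764, 22], [821, 26], [816, 90]]
basket 561 [ 584.  -509.5] [131.  193.4] 2.37 z 52.5 corners [[515, -416], [523, -609], [653, -603], [645, -410]]
```

View pics/crop1.png

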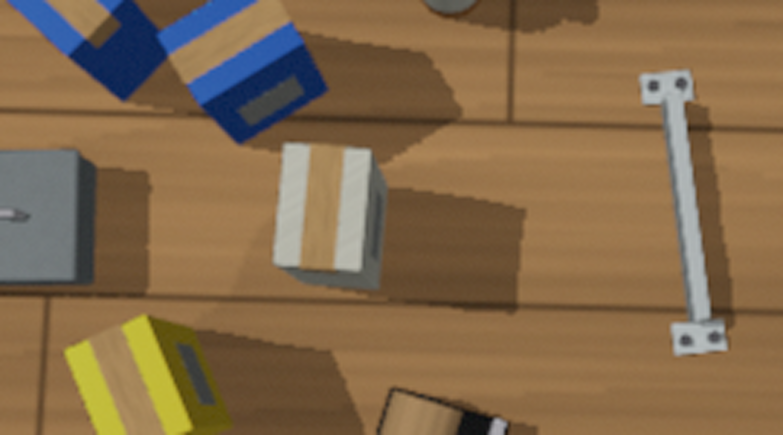

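```bash
cat >> h.py <<'E'
def plan(p,yaw):
    """shift and rotvec in tool axes to world TCP p (mm), tool pointing down, tool y at yaw (deg)"""
    s=sense(); w,x,y,z=s['tcp_rot']; T=R.from_quat([x,y,z,w])
    a=np.radians(yaw); yv=np.array([np.cos(a),np.sin(a),0]); zv=np.array([0,0,-1.])
    G=R.from_matrix(np.stack([np.cross(yv,zv),yv,zv],1))
    print('t',round(s['t'],2),'pos',s['eef_pos'].round(1),'F',s['wrist_force'].round(1),'shift',(T.inv().apply(np.array(p)-s['eef_pos'])).round(1),'rot',(T.inv()*G).as_rotvec().round(3), 'q',s['joint_positions'].round(2))
E
python3 -c "
from h import *
plan([300,-480,300],-65); plan([550,240,300],-3.2)"
```

```text
t 0.15 pos [ 241.5 -521.1  173.9] F [ 0.7 -0.3  0.4] shift [  70.4  -12.9 -126.1] rot [-0.002 -0.    -0.003] q [-1.29  0.21  1.54  0.    1.39 -0.15]
t 0.15 pos [ 241.5 -521.1  173.9] F [ 0.7 -0.3  0.4] shift [ 599.9 -561.1 -125. ] rot [-1.000e-03 -1.000e-03 -1.081e+00] q [-1.29  0.21  1.54  0.    1.39 -0.15]
```

Request:
move_arm(
  motion=[0,0,-40,0,0,0,0.55,0,0,-80,0,0,0,0.55,0,0,-125,0,0,0,0.55,30,-28,-125,0,0,-0.1,0.55,60,-56,-125,0,0,-0.2,0.55,90,-84,-125,0,0,-0.3,0.55,120,-112,-125,0,0,-0.4,0.55,150,-140,-125,0,0,-0.5,0.55,180,-168,-125,0,0,-0.6,0.55,210,-196,-125,0,0,-0.7,0.55,240,-224,-125,0,0,-0.8,0.55,270,-252,-125,0,0,-0.9,0.55],
)

```text
t: 1.15
eef_pos: [380.8, -177.6, 299.6]
tcp_rot: [0.0, 0.784, 0.62, 0.0]
wrist_force: [1.1, -0.7, -0.1]
finger_gap: 51.7
grasp_force: 0.0
```

```bash
python3 -c "
from h import *
plan([550,240,300],-3.2)"
```

```text
t 1.15 pos [ 380.8 -177.6  299.6] F [ 1.1 -0.7 -0.1] shift [ 4.453e+02  6.840e+01 -4.000e-01] rot [ 0.    -0.    -0.177] q [-0.64 -0.21  1.7   0.    1.65 -0.41]
```

Request:
move_arm(
  motion=[40,6,0,0,0,-0.05,0.55,80,12,0,0,0,-0.1,0.55,120,18,0,0,0,-0.177,0.55,160,24,0,0,0,-0.177,0.55,200,30,0,0,0,-0.177,0.55,240,37,0,0,0,-0.177,0.55,280,43,0,0,0,-0.177,0.55,320,49,0,0,0,-0.177,0.55,360,55,0,0,0,-0.177,0.55,400,61,0,0,0,-0.177,0.55,430,66,0,0,0,-0.177,0.55,445,68,0,0,0,-0.177,0.55],
)

```text
t: 2.15
eef_pos: [551.5, 240.6, 298.5]
tcp_rot: [-0.001, 0.727, 0.687, -0.0]
wrist_force: [-1.0, -0.6, -0.2]
finger_gap: 51.6
grasp_force: 0.0
```

Request:
move_arm(
  motion=[0,0,30,0,0,0,0.55,0,0,60,0,0,0,0.55,0,0,90,0,0,0,0.55,0,0,115,0,0,0,0.55,0,0,115,0,0,0,0.55],
)

```text
t: 2.57
eef_pos: [546.3, 235.7, 177.4]
tcp_rot: [-0.003, 0.728, 0.686, -0.006]
wrist_force: [-1.3, -0.9, -1.2]
finger_gap: 51.7
grasp_force: 0.0
```

```bash
python3 -c "
from h import *
plan([545.1,152,185],-3.2)
p,_=eyes.read_camera('top'); cv2.imwrite('pics/t2.png',p)"
```

```text
t 2.57 pos [546.3 235.7 177.4] F [-1.3 -0.9 -1.2] shift [-83.7   3.7  -7.3] rot [-0.013  0.004 -0.004] q [ 0.26  0.26  1.47 -0.    1.42  0.32]
```

View pics/t2.png

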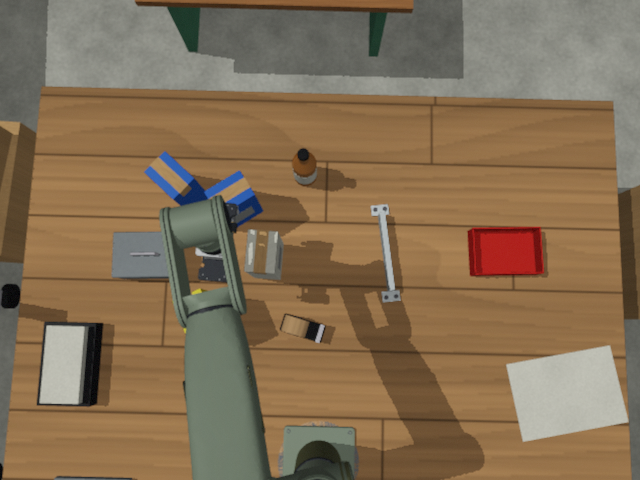

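The carton is still upright at (263,252). The gripper is behind it at about (212,262), clear of the other objects. I'll start the topple push.

Request:
move_arm(
  motion=[-12,0,-5,0,0,0,0.55,-24,1,-8,0,0,0,0.55,-32,1,-8,0,0,0,0.55,-40,1,-8,0,0,0,0.55,-47,2,-8,0,0,0,0.55,-54,2,-8,0,0,0,0.55,-61,3,-8,0,0,0,0.55,-68,3,-8,0,0,0,0.55,-75,3,-8,0,0,0,0.55,-82,4,-8,0,0,0,0.55,-88,4,-8,0,0,0,0.55,-94,4,-8,0,0,0,0.55],
)

```text
t: 3.62
eef_pos: [549.6, 142.3, 192.6]
tcp_rot: [-0.0, 0.728, 0.686, -0.0]
wrist_force: [-0.2, -0.0, -0.2]
finger_gap: 51.7
grasp_force: 0.0
```

```bash
python3 -c "
from h import *
plan([543.5,120,185],-3.2)
p,d=eyes.read_camera('side'); cv2.imwrite('pics/s3.png',p[200:440,150:470].repeat(2,0).repeat(2,1))"
```

```text
t 3.62 pos [549.6 142.3 192.6] F [-0.2 -0.  -0.2] shift [-22.7  -4.8   7.6] rot [-0.    -0.    -0.004] q [0.1  0.18 1.54 0.   1.43 0.16]
```

View pics/s3.png

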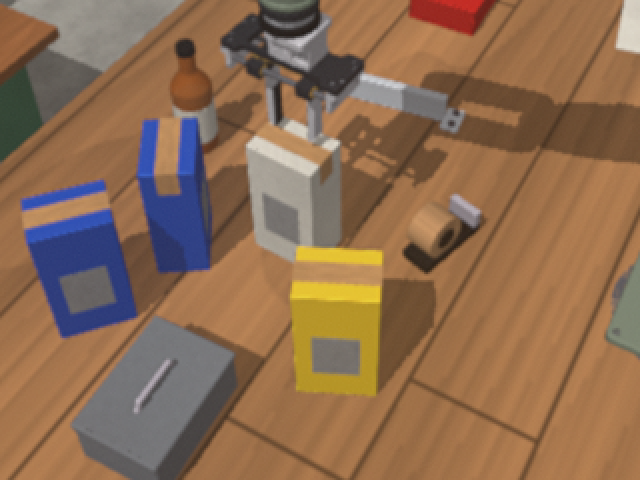

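```bash
python3 -c "
from h import *
for n in ('top','side'):
    p,d=eyes.read_camera(n); W=cloud(n,d)
    print(n,sense()['eef_pos'].round(1))
    m=(W[...,0]>470)&(W[...,0]<610)&(W[...,2]>8)&(W[...,2]<400)&(W[...,1]>-120)&(W[...,1]<300)
    q=W[m]
    for z0 in range(10,290,20):
        k=q[(q[:,2]>=z0)&(q[:,2]<z0+20)]
        if len(k)>5: print(z0,len(k),'x',k[:,0].min().round(),k[:,0].max().round(),'y',k[:,1].min().round(),np.median(k[:,1]).round(),k[:,1].max().round())
"

```

```text
top [549.7 142.1 192.7]
10 14 x 505.0 593.0 y -58.0 113.0 114.0
30 6 x 563.0 576.0 y 113.0 114.0 114.0
50 7 x 577.0 592.0 y 112.0 113.0 113.0
70 7 x 566.0 581.0 y 113.0 113.0 113.0
side [549.7 142.6 192.7]
10 113 x 494.0 601.0 y 125.0 192.0 197.0
30 126 x 493.0 601.0 y 126.0 191.0 198.0
50 172 x 493.0 602.0 y 126.0 192.0 197.0
70 199 x 493.0 602.0 y 125.0 192.0 198.0
90 196 x 494.0 603.0 y 124.0 192.0 198.0
110 214 x 494.0 601.0 y 125.0 192.0 198.0
130 213 x 493.0 602.0 y 125.0 192.0 198.0
150 225 x 493.0 602.0 y 123.0 192.0 199.0
170 231 x 493.0 604.0 y 125.0 192.0 198.0
190 396 x 493.0 603.0 y 116.0 186.0 198.0
210 576 x 495.0 601.0 y 118.0 160.0 196.0
230 71 x 513.0 590.0 y 134.0 149.0 157.0
250 81 x 513.0 592.0 y 133.0 149.0 156.0
270 90 x 512.0 590.0 y 134.0 150.0 157.0
```

```bash
python3 -c "
from h import *
p,d=eyes.read_camera('side'); cv2.imwrite('pics/s4.png',cv2.resize(p[195:335,230:350],None,fx=4.2,fy=4.2,interpolation=cv2.INTER_CUBIC))
W=cloud('side',d)
for v in range(245,285,3): print(v,[ (u,*W[v,u].round().astype(int).tolist()) for u in (288,297,305,308,311)])
s=sense();print(s['t'],s['eef_pos'],s['finger_gap'],s['wrist_force'])
"

```

```text
245 [(288, 577, 144, 284), (297, 526, 179, 335), (305, 504, 177, 343), (308, 499, 171, 340), (311, 484, 181, 356)]
248 [(288, 578, 143, 272), (297, 719, -111, 2), (305, 503, 179, 336), (308, 497, 175, 335), (311, 488, 176, 340)]
251 [(288, 579, 143, 260), (297, 712, -100, -1), (305, 518, 155, 299), (308, 515, 146, 292), (311, 672, -126, -3)]
254 [(288, 578, 146, 253), (297, 704, -86, 1), (305, 519, 155, 288), (308, 514, 148, 284), (311, 663, -111, -1)]
257 [(288, 579, 145, 240), (297, 697, -75, -1), (305, 519, 155, 277), (308, 515, 146, 272), (311, 655, -97, 0)]
260 [(288, 579, 147, 231), (297, 689, -62, 0), (305, 517, 159, 271), (308, 514, 150, 264), (311, 646, -82, 3)]
263 [(288, 583, 141, 212), (297, 563, 127, 210), (305, 520, 155, 255), (308, 514, 149, 252), (311, 638, -69, 4)]
266 [(288, 576, 153, 214), (297, 557, 137, 210), (305, 522, 152, 241), (308, 515, 148, 241), (311, 630, -55, 6)]
269 [(288, 570, 161, 213), (297, 549, 150, 214), (305, 519, 156, 234), (308, 524, 133, 211), (311, 518, 129, 211)]
272 [(288, 563, 173, 215), (297, 543, 159, 213), (305, 524, 149, 214), (308, 519, 143, 211), (311, 512, 139, 211)]
275 [(288, 560, 178, 211), (297, 538, 168, 212), (305, 520, 157, 212), (308, 514, 151, 210), (311, 506, 149, 211)]
278 [(288, 552, 190, 214), (297, 533, 176, 211), (305, 512, 169, 215), (308, 507, 162, 212), (311, 499, 161, 214)]
281 [(288, 549, 195, 209), (297, 528, 184, 210), (305, 508, 177, 213), (308, 502, 172, 212), (311, 495, 167, 211)]
284 [(288, 551, 193, 194), (297, 522, 194, 210), (305, 502, 186, 213), (308, 496, 182, 213), (311, 497, 165, 197)]
3.8167 [549.68273542 142.87340794 192.74139262] 52.00140654607814 [-0.5224147  -0.48663727  0.10086073]
```

View pics/s4.png

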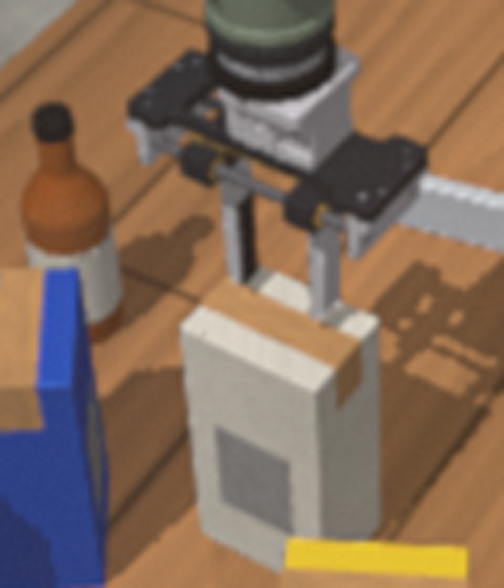

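The carton hasn't moved. The open fingertips sit about 20–30 mm higher than the reported TCP, so they passed over the top. I'll back off, go lower and measure the tips there.

Request:
move_arm(
  motion=[5,0,-15,0,0,0,0.55,30,0,-20,0,0,0,0.55,60,0,-20,0,0,0,0.55,85,0,-20,0,0,0,0.55,95,0,-10,0,0,0,0.55,96,0,15,0,0,0,0.55,96,0,35,0,0,0,0.55,96,0,45,0,0,0,0.55,96,0,45,0,0,0,0.55,96,0,45,0,0,0,0.55],
)

```text
t: 4.65
eef_pos: [554.9, 238.2, 146.9]
tcp_rot: [-0.0, 0.728, 0.685, -0.001]
wrist_force: [0.2, 0.9, 0.4]
finger_gap: 51.9
grasp_force: 0.0
```

```bash
python3 -c "
from h import *
plan([550,240,145],-3.2)
p,d=eyes.read_camera('side'); W=cloud('side',d)
m=(W[...,0]>480)&(W[...,0]<620)&(W[...,2]>8)&(W[...,2]<400)&(W[...,1]>208)&(W[...,1]<300)
q=W[m]
for z0 in range(10,330,10):
        k=q[(q[:,2]>=z0)&(q[:,2]<z0+10)]
        if len(k): print(z0,len(k),'x',k[:,0].min().round(),k[:,0].max().round(),'y',k[:,1].min().round(),np.median(k[:,1]).round(),k[:,1].max().round())
"

```

```text
t 4.65 pos [554.9 238.2 146.9] F [0.2 0.9 0.4] shift [ 1.5 -5.   1.9] rot [-0.002  0.001 -0.004] q [ 0.26  0.29  1.5  -0.    1.36  0.32]
170 3 x 585.0 591.0 y 231.0 238.0 245.0
180 25 x 521.0 592.0 y 232.0 246.0 252.0
190 42 x 518.0 595.0 y 229.0 245.0 253.0
200 45 x 518.0 593.0 y 229.0 246.0 252.0
210 39 x 517.0 596.0 y 233.0 246.0 252.0
220 40 x 518.0 597.0 y 231.0 245.0 254.0
230 47 x 517.0 594.0 y 230.0 246.0 253.0
240 33 x 518.0 596.0 y 235.0 246.0 254.0
250 23 x 518.0 595.0 y 227.0 248.0 253.0
260 11 x 520.0 591.0 y 231.0 234.0 250.0
270 11 x 481.0 594.0 y 238.0 246.0 278.0
280 72 x 480.0 619.0 y 242.0 270.0 280.0
290 195 x 480.0 620.0 y 236.0 267.0 280.0
300 76 x 482.0 619.0 y 228.0 263.0 280.0
310 346 x 480.0 620.0 y 212.0 257.0 279.0
320 191 x 480.0 619.0 y 212.0 259.0 276.0
```

Request:
move_arm(
  motion=[-14,-5,0,0,0,0,0.55,-26,-5,0,0,0,0,0.55,-36,-5,0,0,0,0,0.55,-43,-5,0,0,0,0,0.55,-50,-5,0,0,0,0,0.55,-57,-5,0,0,0,0,0.55,-64,-5,0,0,0,0,0.55,-70,-5,0,0,0,0,0.55,-76,-5,0,0,0,0,0.55],
)

```text
t: 5.45
eef_pos: [545.8, 162.5, 147.7]
tcp_rot: [-0.0, 0.728, 0.686, -0.0]
wrist_force: [1.2, 0.3, -0.1]
finger_gap: 51.9
grasp_force: 0.3
```

```bash
cat > prof.py <<'E'
from h import *
plan([543.5,120,145],-3.2)
p,d=eyes.read_camera('side'); W=cloud('side',d)
m=(W[...,0]>470)&(W[...,0]<620)&(W[...,1]>-170)&(W[...,1]<200)
q=W[m]
for z0 in range(10,250,20):
        k=q[(q[:,2]>=z0)&(q[:,2]<z0+20)]
        if len(k)>5: print(z0,len(k),'x',k[:,0].min().round(),k[:,0].max().round(),'y',k[:,1].min().round(),np.median(k[:,1]).round(),k[:,1].max().round())
E
python3 prof.py
```

```text
t 5.45 pos [545.8 162.5 147.7] F [ 1.2  0.3 -0.1] shift [-42.6   0.3   2.7] rot [-0.     0.    -0.004] q [ 0.14  0.22  1.59 -0.    1.34  0.2 ]
10 174 x 492.0 619.0 y -170.0 125.0 193.0
30 271 x 493.0 619.0 y -170.0 172.0 195.0
50 256 x 492.0 619.0 y -170.0 180.0 188.0
70 250 x 493.0 603.0 y 104.0 176.0 185.0
90 244 x 493.0 600.0 y 99.0 171.0 179.0
110 256 x 492.0 601.0 y 92.0 167.0 175.0
130 259 x 492.0 601.0 y 89.0 162.0 170.0
150 256 x 491.0 601.0 y 86.0 157.0 164.0
170 206 x 491.0 595.0 y 81.0 153.0 175.0
190 272 x 491.0 585.0 y 73.0 150.0 178.0
210 217 x 492.0 600.0 y 90.0 146.0 177.0
230 84 x 508.0 587.0 y 153.0 169.0 178.0
```

It's tipping, with about 13° of lean. I'll continue.

Request:
move_arm(
  motion=[-7,0,0,0,0,0,0.55,-14,0,0,0,0,0,0.55,-21,0,0,0,0,0,0.55,-28,0,0,0,0,0,0.55,-35,0,0,0,0,0,0.55,-42,0,0,0,0,0,0.55,-46,0,0,0,0,0,0.55,-46,0,0,0,0,0,0.55,-46,0,0,0,0,0,0.55,-46,0,0,0,0,0,0.55],
)

```text
t: 6.33
eef_pos: [543.2, 117.4, 147.8]
tcp_rot: [-0.0, 0.728, 0.686, 0.0]
wrist_force: [0.2, -0.5, -0.1]
finger_gap: 51.8
grasp_force: 0.0
```

```bash
python3 prof.py
```

```text
t 6.33 pos [543.2 117.4 147.8] F [ 0.2 -0.5 -0.1] shift [2.6 0.2 2.8] rot [ 0.    -0.    -0.004] q [0.06 0.19 1.62 0.   1.33 0.12]
10 320 x 484.0 597.0 y -170.0 65.0 118.0
30 320 x 483.0 596.0 y -170.0 73.0 116.0
50 295 x 482.0 599.0 y -170.0 89.0 118.0
70 1529 x 484.0 599.0 y -100.0 28.0 116.0
170 25 x 509.0 581.0 y 109.0 124.0 131.0
190 76 x 506.0 585.0 y 107.0 125.0 133.0
210 72 x 507.0 584.0 y 109.0 125.0 132.0
230 72 x 506.0 582.0 y 109.0 125.0 133.0
```

```bash
cat > lie.py <<'E'
from h import *
t=np.array([np.cos(np.radians(8.21)),np.sin(np.radians(8.21))]); n=np.array([-t[1],t[0]]); B=np.array([575.5,-177.3])
for c in ('side','top'):
    p,d=eyes.read_camera(c); W=cloud(c,d)
    m=(W[...,2]>66)&(W[...,2]<84)&(W[...,0]>440)&(W[...,0]<680)&(W[...,1]>-180)&(W[...,1]<150)
    l=cv2.connectedComponentsWithStats(m.astype(np.uint8))
    i=1+np.argmax(l[2][1:,4]); q=W[l[1]==i]
    r=cv2.minAreaRect(q[:,:2].astype(np.float32)); b=cv2.boxPoints(r)
    print(c,len(q),rect(q),'corners (x,y)',b.round().astype(int).tolist(),'bar frame (along t, gap to face)',np.stack([(b-B)@t,(b-B)@n-8],1).round(1).tolist())
E
python3 lie.py; python3 -c "
from h import *
plan([545,170,148],8.2)"
```

```text
side 1596 (array([540.9,   9.4]), array([213.9, 108.2]), 86.77) corners (x,y) [[481, -94], [589, -100], [601, 113], [493, 119]] bar frame (along t, gap to face) [[-81.8, 87.6], [24.2, 66.1], [66.7, 275.8], [-39.4, 297.3]]
top 2550 (array([536.7, -11.1]), array([181.5, 105.8]), 87.13) corners (x,y) [[479, -99], [585, -104], [594, 77], [488, 82]] bar frame (along t, gap to face) [[-84.1, 83.1], [19.8, 62.8], [54.7, 240.9], [-49.2, 261.3]]
t 6.48 pos [543.1 117.6 147.8] F [-0.5 -0.2 -0.4] shift [52.4 -1.2 -0.2] rot [ 0.    -0.    -0.203] q [0.06 0.19 1.62 0.   1.33 0.12]
```

Request:
move_arm(
  motion=[20,-7,0,0,0,-0.1,0.55,40,-14,0,0,0,-0.2,0.55,53,-21,0,0,0,-0.2,0.55,53,-21,30,0,0,-0.2,0.55,53,-21,60,0,0,-0.2,0.55,53,-21,85,0,0,-0.2,0.55,53,-21,105,0,0,-0.2,0.55,53,-21,115,0,0,-0.2,0.55,53,-21,115,0,0,-0.2,0.55],
)

```text
t: 7.23
eef_pos: [522.8, 171.2, 30.0]
tcp_rot: [-0.002, 0.656, 0.755, -0.002]
wrist_force: [-0.4, 0.2, -0.6]
finger_gap: 51.4
grasp_force: 0.0
```

```bash
python3 -c "
from h import *
plan([525,172,15],8.2)
p,d=eyes.read_camera('side'); W=cloud('side',d)
q=W[(W[...,0]>440)&(W[...,0]<610)&(W[...,2]>6)&(W[...,2]<130)&(W[...,1]>130)&(W[...,1]<230)]
print(len(q),np.percentile(q,[1,10,50,90,99],axis=0).round())
cv2.imwrite('pics/s5.png',cv2.resize(p[200:340,220:400],None,fx=4,fy=4))
"

```

```text
t 7.23 pos [522.8 171.2  30. ] F [-0.4  0.2 -0.6] shift [ 0.4  2.4 15. ] rot [-0.006  0.    -0.003] q [0.16 0.32 1.72 0.   1.1  0.02]
220 [[486. 139.   6.]
 [487. 165.  62.]
 [550. 178.  95.]
 [559. 188. 124.]
 [600. 223. 130.]]
```

View pics/s5.png

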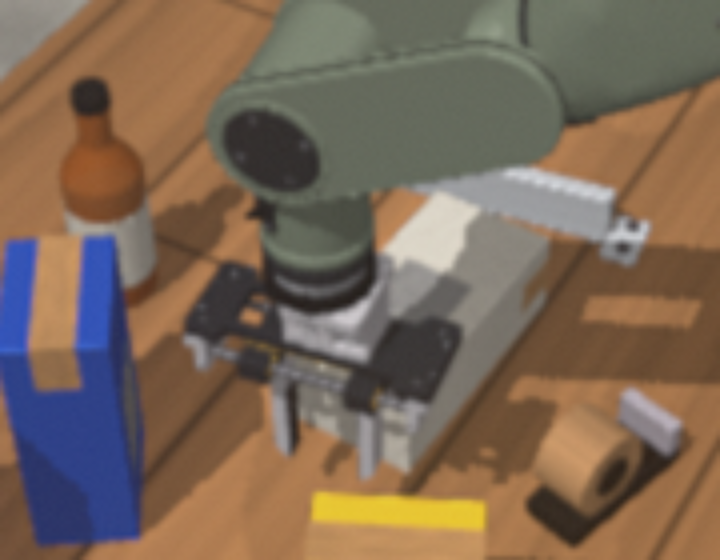

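Carton lies flat, taped end toward the bar, the fingers just behind its foot. I'll lower by 20 mm and push.

Request:
move_arm(
  motion=[0,1,20,0,0,0,0.55,-12,1,20,0,0,0,0.55,-24,1,20,0,0,0,0.55,-32,1,20,0,0,0,0.55,-38,1,20,0,0,0,0.55,-44,1,20,0,0,0,0.55,-50,1,20,0,0,0,0.55,-56,1,20,0,0,0,0.55,-62,1,20,0,0,0,0.55,-68,1,20,0,0,0,0.55,-74,1,20,0,0,0,0.55,-80,1,20,0,0,0,0.55],
)

```text
t: 8.28
eef_pos: [537.6, 94.1, 14.0]
tcp_rot: [-0.001, 0.656, 0.754, 0.002]
wrist_force: [-2.5, 7.2, 4.9]
finger_gap: 51.6
grasp_force: 3.3
```

```bash
python3 lie.py; python3 -c "
from h import *
plan([542.6,50,10],8.2)"
```

```text
side 535 (array([552.8, -79.3]), array([105. , 103.5]), 2.7) corners (x,y) [[498, -30], [503, -134], [608, -129], [603, -25]] bar frame (along t, gap to face) [[-55.8, 148.8], [-65.7, 45.7], [38.8, 35.6], [48.7, 138.7]]
top 2432 (array([549. , -46.8]), array([104.6, 173.3]), 1.33) corners (x,y) [[495, 39], [499, -135], [603, -132], [599, 41]] bar frame (along t, gap to face) [[-49.2, 217.3], [-69.9, 45.2], [33.9, 32.6], [54.7, 204.7]]
t 8.38 pos [538.   92.8  13.8] F [-1.   3.   3.3] shift [-43.   -1.3   3.7] rot [ 0.001 -0.002 -0.004] q [ 0.01  0.33  1.75  0.    1.06 -0.13]
```

Request:
move_arm(
  motion=[-6,0,0,0,0,0,0.55,-12,0,0,0,0,0,0.55,-18,0,0,0,0,0,0.55,-24,0,0,0,0,0,0.55,-30,0,0,0,0,0,0.55,-35,0,0,0,0,0,0.55,-35,0,0,0,0,0,0.55],
)

```text
t: 8.97
eef_pos: [542.3, 58.2, 13.5]
tcp_rot: [-0.001, 0.656, 0.755, 0.001]
wrist_force: [-2.0, 3.2, 3.4]
finger_gap: 52.0
grasp_force: 2.0
```

```bash
python3 lie.py; python3 -c "
from h import *
plan([542.6,50,10],8.2)"
```

```text
side 372 (array([ 565. , -115.6]), array([91.2, 89.2]), 6.84) corners (x,y) [[514, -77], [525, -165], [616, -155], [605, -66]] bar frame (along t, gap to face) [[-46.2, 100.2], [-48.3, 11.0], [42.9, 8.8], [45.0, 98.1]]
top 2279 (array([564.5, -78. ]), array([105.9, 169.9]), 6.38) corners (x,y) [[502, 1], [521, -168], [627, -157], [608, 12]] bar frame (along t, gap to face) [[-46.9, 178.5], [-52.3, 8.7], [53.5, 5.3], [58.9, 175.1]]
t 9.07 pos [542.4  58.2  13.2] F [-1.7  4.1  3.7] shift [-8.2 -1.   3.2] rot [ 0.    -0.001 -0.003] q [-0.05  0.33  1.75  0.    1.06 -0.19]
```

Request:
move_arm(
  motion=[-3,0,0,0,0,0,0.55,-6,0,0,0,0,0,0.55,-8,0,0,0,0,0,0.55,-9,0,0,0,0,0,0.55,-9,0,0,0,0,0,0.55],
)

```text
t: 9.48
eef_pos: [543.1, 50.1, 13.1]
tcp_rot: [-0.001, 0.656, 0.755, 0.0]
wrist_force: [-2.8, 6.5, 4.8]
finger_gap: 51.6
grasp_force: 3.3
```

```bash
python3 lie.py
```

```text
side 337 (array([ 558. , -138.5]), array([ 74., 106.]), 35.57) corners (x,y) [[497, -117], [559, -203], [619, -160], [557, -74]] bar frame (along t, gap to face) [[-69.0, 63.0], [-20.3, -31.1], [45.5, 2.9], [-3.3, 97.0]]
top 2224 (array([568.2, -84.5]), array([106. , 170.4]), 7.82) corners (x,y) [[504, -7], [527, -176], [632, -162], [609, 7]] bar frame (along t, gap to face) [[-46.4, 170.4], [-47.6, 0.0], [58.4, -0.7], [59.5, 169.7]]
```

Request:
move_arm(
  motion=[-1,0,0,0,0,0,0.55,-1,0,0,0,0,0,0.55,-2,0,0,0,0,0,0.55,-2,0,0,0,0,0,0.55],
)

```text
t: 9.92
eef_pos: [543.1, 50.1, 13.1]
tcp_rot: [-0.002, 0.656, 0.754, 0.002]
wrist_force: [-3.3, 12.2, 6.4]
finger_gap: 51.4
grasp_force: 5.9
```

Request:
move_arm(
  motion=[-1,0,0,0,0,0,0.55,-2,0,0,0,0,0,0.55,-3,0,0,0,0,0,0.55,-3,0,0,0,0,0,0.55,-3,0,0,0,0,0,0.55],
)

```text
t: 10.33
eef_pos: [543.0, 50.3, 13.2]
tcp_rot: [-0.004, 0.656, 0.754, 0.003]
wrist_force: [-4.5, 18.8, 7.5]
finger_gap: 51.7
grasp_force: 9.8
```

```bash
python3 lie.py; python3 -c "
from h import *
plan([542.6,50,10],8.2)"
```

```text
side 335 (array([ 556.7, -136.2]), array([ 73.6, 105. ]), 36.11) corners (x,y) [[496, -116], [558, -200], [617, -157], [556, -72]] bar frame (along t, gap to face) [[-69.8, 64.5], [-20.7, -28.3], [44.3, 6.1], [-4.8, 98.9]]
top 2166 (array([568.4, -87.3]), array([105.7, 164.9]), 7.78) corners (x,y) [[505, -13], [527, -176], [632, -162], [610, 2]] bar frame (along t, gap to face) [[-46.4, 164.9], [-47.6, -0.0], [58.1, -0.8], [59.3, 164.1]]
t 10.43 pos [543.1  50.3  13.2] F [-3.6 19.2  7.4] shift [-0.2 -0.5  3.2] rot [-0.001 -0.011 -0.005] q [-0.07  0.33  1.75  0.01  1.06 -0.22]
```

Request:
move_arm(
  motion=[3,0,0,0,0,0,0.55,6,0,0,0,0,0,0.55,12,0,0,0,0,0,0.55,25,0,0,0,0,0,0.55,45,0,0,0,0,0,0.55,65,0,-10,0,0,0,0.55,90,0,-35,0,0,0,0.55,100,0,-75,0,0,0,0.55,100,0,-115,0,0,0,0.55,100,0,-155,0,0,0,0.55,100,0,-190,0,0,0,0.55,100,0,-190,0,0,0,0.55],
)

```text
t: 11.43
eef_pos: [536.1, 143.8, 212.0]
tcp_rot: [0.006, 0.656, 0.755, 0.006]
wrist_force: [0.3, 0.4, -0.1]
finger_gap: 52.1
grasp_force: 0.0
```

```bash
python3 lie.py; python3 - <<'E'
from h import *
p,d=eyes.read_camera('top'); W=cloud('top',d); q=blob(W,(386,253),40,58); print('bar',rect(q))
cv2.imwrite('pics/t6.png',cv2.resize(p[140:360,100:420],None,fx=2.4,fy=2.4,interpolation=cv2.INTER_CUBIC))
for n,s,a,b in [('cash',(147,255),70,90),('disp',(300,325),20,100),('bottle',(303,155),100,230),('basket',(505,230),40,70)]: print(n,rect(blob(W,s,a,b)))
E
```

```text
side 1370 (array([568. , -59.8]), array([105.9, 219.7]), 7.61) corners (x,y) [[501, 42], [530, -176], [635, -162], [606, 56]] bar frame (along t, gap to face) [[-42.4, 219.7], [-44.7, 0.1], [61.2, -1.0], [63.4, 218.6]]
top 2954 (array([565.5, -65. ]), array([105.9, 210.1]), 7.8) corners (x,y) [[499, 32], [527, -176], [632, -162], [604, 46]] bar frame (along t, gap to face) [[-46.1, 210.0], [-47.6, -0.0], [58.3, -0.8], [59.8, 209.3]]
bar (array([ 574.4, -171.5]), array([219.6,  29.2]), 7.93)
cash (array([544.9, 471.8]), array([0., 0.]), 0.0)
disp (array([358.4,  49.5]), array([117.5,  50.7]), 74.28)
bottle (array([790.1,  55.7]), array([58. , 64.5]), 7.17)
basket (array([ 583.8, -510.3]), array([130.8, 194. ]), 2.83)
```

View pics/t6.png

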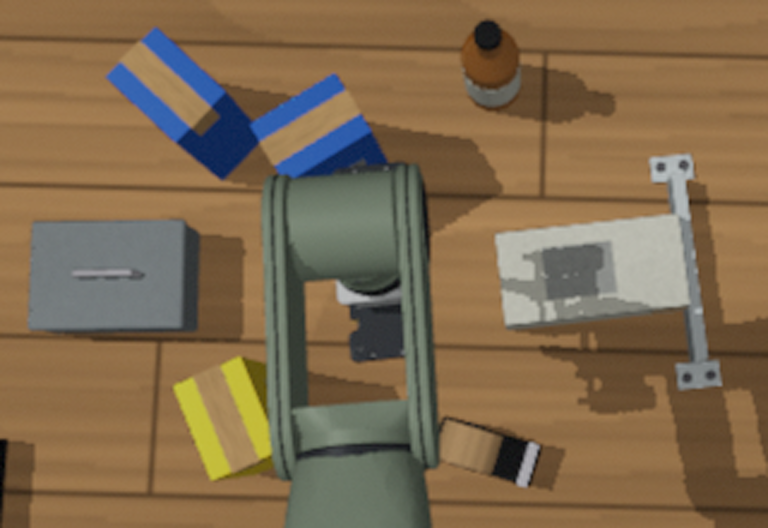

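The carton lies flat with its top end flush on the bar: its edge at about (685,215)–(690,308) runs along the bar face with no gap. Dispenser, bottle and basket measure the same as at the start. The cash box reading failed, but it looks untouched.

```bash
python3 -c "
from cell import close_job
print(close_job())"
```

```text
the job is handed in; nothing more can be done
None
```

The carton was pushed over and slid to the stop bar, where its taped top end measured flush along its whole width to within 1 mm. The job is handed in after about 12 s of robot time, and the bystanders stayed where they stood (the cash box checked by eye only).

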